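Start and close the twist lid of the flux pot

ROBOT

A 6-joint arm with a two-finger parallel gripper is mounted at the origin on the work surface. World frame = base frame: x ahead of the robot, y to its left, z up, the work surface at z = 0. Lengths are in m, angles in rad, forces in N, time in s.
With the tool pointing down it reaches from about 0.35 to 0.975 m from the base axis. Payload 7.1 kg.
Tool frame: the origin (TCP) lies midway between the tips of the shut fingers; the grasp point (between the pads) lies 19 mm behind it; z points along the fingers, x is the direction in which the jaws open and shut, and the axes are right-handed (so a half turn about z gives the same grasp; the last joint's range is limited). The gripper opens to 88 mm and grips with 3 to 60 N. Pads are 20 mm wide; open, the fingers measure 115 mm over their backs; the gripper's body (75 mm by 178 mm) begins 61 mm behind the grasp point.
Start: joints at [-1.342, 0.423, 1.63, -0, 1.089, -0.019], TCP at [0.153, -0.606, 0.184] pointing down, gripper open.
Joint ranges: [-3, 3], [-0.9, 2.11], [0.09, 2.58], [-1.31, 4.45], [0.11, 2.69], [-2.54, 2.54]. Speed limits (rad/s): [2.39, 2.39, 3.01, 3.14, 3.14, 3.14].

INTERFACE

Orientations are given as a unit quaternion [w, x, y, z].
In Python, from station import move_pose, movel, movej, command_gripper, wait, inverse_kinematics, read_camera, camera_info, MotionError, job_done, get_time, get_joint_pos, get_qvel, get_effort, get_tcp_pos, get_ee_rot, get_ft_force, get_ft_torque, get_grip_width gives the robot as it stands. Calls block until the motion is done:
- move_pose(position, orientation): joint-space move of the TCP to a pose.
- movel(position, frame=None, v=0.15, until_force=None): straight line of the TCP; frame=None keeps the orientation; v is the mean speed in m/s. With until_force (N) it stops when the force on the tool has changed by that much, and returns True; else False.
- movej(angles): joint-space move.
- command_gripper(opening): opening from 0.0 (shut) to 1.0 (fully open); the grip force is fixed at half the most; returns when the fingers have stopped.
- wait(seconds).
- inverse_kinematics(position, orientation): joint angles nearest the present ones, or None.
- read_camera(name): name is "scene" or "top" or "wrist"; returns the picture (420x560x3 uint8, red, green, blue); there is no depth.
- camera_info(name): a dict with "intrinsics" (3x3 intrinsics, pixels), "T" (4x4, takes a point from camera to world coordinates); the wrist camera has in their place "tool_from_camera" (4x4, takes a point from camera to tool coordinates, whose origin is the TCP and whose axes are the tool frame's). Camera axes: x right, y up, looking along -z (the intrinsics and any distortion apply to the point x, -y, -z); pixel columns grow to the right and rows downward; lengths in m; the calibration is good to about 2 mm. A picture is of the moment at which its call begins: read the wrist's pose just before it. camera_info takes no time and is no camera call.
A pose or a line that the arm cannot do raises MotionError and nothing moves.
- job_done(): hands the job in, once; it reports no verdict.
Readings, each from a call of its own:
- get_time(): time.
- get_joint_pos(): joint angles.
- get_qvel(): joint speeds.
- get_effort(): joint torques, N m.
- get_tcp_pos(): TCP position.
- get_ee_rot(): TCP orientation.
- get_ft_force(): force on the tool from outside, world axes, zero at the start.
- get_ft_torque(): the same for the moment, N m.
- get_grip_width(): opening from 0.0 (shut) to 1.0 (fully open).
Only numpy, scipy, OpenCV 4.12 (cv2) and the standard library are available. Lean on these libraries where they do the work, as an engineer would, in place of code of your own. Each camera call takes 0.05 s, during which the arm holds its last target. There are 200 camera calls.

TASK

The blue lid is only resting on top of its flux pot because it was not started in its thread. Without lifting it off, turn it backward (counter-clockwise from above) until it drops down into the thread, then turn it forward (clockwise) until it comes up against its stop, and let go. Leave the solder spool and the loose orange capacitor standing where they are.

Things in the scene. Friction and masses are not known exactly. Their poses are not given: they have to be found in the camera images.
- lid: Blue twist lid, ~0.1 kg, on the pot. Origin: underside centre, z up. Hub 44 mm wide, 14 high; 2 lugs (11 wide, 4 thick) along +-x to 31 mm from axis. Grip bar: 40 mm along x, 16 along y, 14 to 50 mm above origin, white line on top. Starts loose with origin 46 mm above pot's, its x 32 to 55 deg clockwise of pot's x. 2 mm sideways play, low friction. Held firmly, it needs a light push to drop.
- pot: Grey pot, 74 mm wide, rim 50 high, fixed; origin: underside centre, z up. Lugs start on inner ledges. Gaps in these lie on its +-x (white ticks on rim): with lid x within 10 deg of pot x the lid drops 10 mm, hub flush with rim. Stops end the back turn ~10 deg past the gap. Then it turns clockwise, level, 2 mm play, to stops ~64 deg from the gap. Ignore the shut pots with red and white lids.
- spool: Bystander: standing spool of solder with green flanges, 56 mm across, 42 mm high, loose. Origin: centre of its underside.
- capacitor: Bystander: loose standing orange capacitor with a silver top, 26 mm across, 34 mm high. Origin: centre of its underside.
Things that resemble listed ones, but are neither listed nor needed, are in the scene too. What is shaped like the pot but purple is not meant. Of the things shaped like the lid, the blue one is meant.

How it is judged:
On the way:
1. the lid, turned back, has dropped through the gaps to its seat (z of lid in the frame of pot below 0.04 m and angle between the x axis of lid and the x axis of pot, either way round below 0.45 rad), for 0.1 s.
At the end, for the whole second after the job is handed in: The blue lid sits level (within 7 degrees) and at rest in its pot, its origin less than 40 mm above the pot's origin and within 6 mm of its axis, turned at least 50 degrees clockwise from the gaps (the stop is at about 64), and is released (z of lid in the frame of pot below 0.04 m and angle between the x axis of lid and the x axis of pot, either way round above 0.87 rad and horizontal distance between lid and pot below 0.006 m and angle between lid's own z axis and vertical below 0.12 rad and linear speed of lid below 0.02 m/s); the robot touches nothing.
It fails at once if the lid is lifted off the pot (more than 12 mm above where it rested) (z of lid in the frame of pot above 0.058 m).
It fails at once if the spool is moved more than 20 mm or knocked over (distance of spool from where it was at the start of the episode above 0.02 m or angle between spool's own z axis and vertical above 0.5 rad).
It fails at once if the capacitor is moved more than 20 mm or knocked over (distance of capacitor from where it was at the start of the episode above 0.02 m or angle between capacitor's own z axis and vertical above 0.5 rad).
It also fails if it takes over 40 s, if anything falls off the work surface, if the arm or the gripper's body presses on something with over 40 N, if the wrist force passes 120 N, or if a joint passes its speed limit or range.

## Working session

There is one attempt and no reset: what is moved stays moved. The work goes in short steps, each a Python script; the robot and the scene stay as the last script left them, time stands still between calls to the robot, and variables do not carry over. Pictures are saved under pics/ and viewed, about 8 in all and at most 12, crops included, and the job is handed in when it is done.

```bash
mkdir -p pics; python3 - <<'E'
from station import *
import cv2,numpy as np
a=read_camera("scene");b=read_camera("top")
for n,i in(("scene",a),("top",b)):
    cv2.imwrite(f"pics/{n}0.png",i[:,:,::-1]); c=camera_info(n); print(n,np.array(c["intrinsics"]).round(1).tolist(),np.array(c["T"]).round(3).tolist(),[k for k in c])
print(camera_info("wrist"),get_time())
E
```

```text
scene [[486.1, 0.0, 284.8], [0.0, 486.1, 205.2], [0.0, 0.0, 1.0]] [[0.613, -0.516, 0.598, 1.093], [0.79, 0.381, -0.481, -0.413], [0.021, 0.767, 0.641, 0.623], [0.0, 0.0, 0.0, 1.0]] ['intrinsics', 'T']
top [[475.9, 0.0, 279.4], [0.0, 475.9, 209.6], [0.0, 0.0, 1.0]] [[-0.029, 0.997, -0.067, 0.51], [-1.0, -0.03, -0.009, 0.0], [-0.011, 0.066, 0.998, 1.146], [0.0, 0.0, 0.0, 1.0]] ['intrinsics', 'T']
{'intrinsics': array([[348.10135565,   0.        , 281.74114229],
       [  0.        , 348.10135565, 210.00367905],
       [  0.        ,   0.        ,   1.        ]]), 'tool_from_camera': array([[ 9.99999756e-01, -5.73922172e-06, -6.98254772e-04,
        -6.82328824e-04],
       [-2.04086956e-04, -9.58705253e-01, -2.84401470e-01,
        -7.82470697e-02],
       [-6.67788274e-04,  2.84401544e-01, -9.58705020e-01,
        -2.00653586e-01],
       [ 0.00000000e+00,  0.00000000e+00,  0.00000000e+00,
         1.00000000e+00]])} 0.1
```

View pics/top0.png

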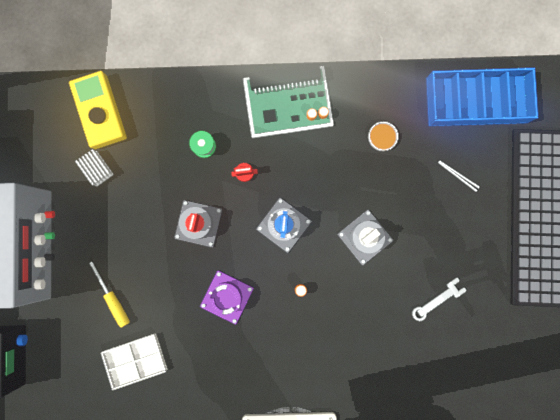

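View pics/scene0.png

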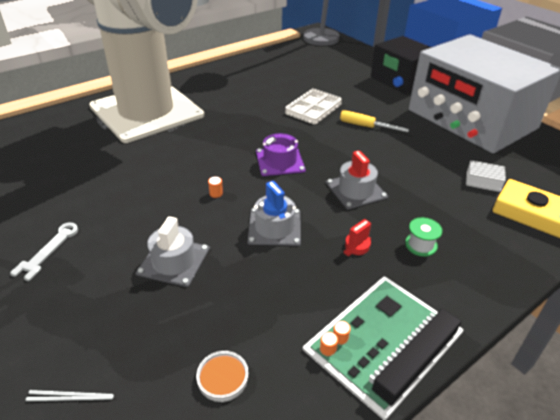

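The blue-lidded candidate is at top (283,224) / scene (275,205). Not meant are the red lid at (195,222), the white lid at (370,237), the loose red lid at (243,172) and the purple pot at (228,296). I'll hover over the blue one to confirm it and measure.

```bash
cat > h.py <<'E'
from station import *
import cv2,numpy as np
from scipy.spatial.transform import Rotation as R
def down(yaw): # tool z down, tool x at yaw in world
    q=(R.from_euler('z',yaw)*R.from_euler('x',np.pi)).as_quat(); return [q[3],q[0],q[1],q[2]]
def rot(q): return R.from_quat([q[1],q[2],q[3],q[0]])
def wT():
    c=camera_info("wrist");T=np.eye(4);T[:3,:3]=rot(get_ee_rot()).as_matrix();T[:3,3]=get_tcp_pos()
    return T@c["tool_from_camera"],np.array(c["intrinsics"])
def ray(T,K,uv,z):
    T=np.array(T);uv=np.atleast_2d(uv).astype(float)
    d=np.c_[(uv[:,0]-K[0,2])/K[0,0],-(uv[:,1]-K[1,2])/K[1,1],-np.ones(len(uv))]@T[:3,:3].T
    return T[:3,3]+d*((z-T[2,3])/d[:,2])[:,None]
def shot(name):
    T,K=wT();im=read_camera("wrist")[:,:,::-1].copy();cv2.imwrite(f"pics/{name}.png",im)
    np.savez(f"pics/{name}.npz",T=T,K=K);return im,T,K
E
python3 - <<'E'
from h import *
c=camera_info("top");K=np.array(c["intrinsics"])
for n,uv,z in(("lid",(283,224),.09),("spool",(202,143),.042),("cap",(300,290),.034)):print(n,ray(c["T"],K,uv,z).round(3))
p=ray(c["T"],K,(283,224),.09)[0]
move_pose([p[0],p[1],.2],down(-np.pi/2)) 
print(get_joint_pos(),get_tcp_pos(),get_time())
im,T,K=shot("w1")
b=im[60:360,130:430]
cv2.imwrite("pics/w1c.png",cv2.resize(im[100:320,150:410],None,fx=3,fy=2.7))
E
```

```text
lid [[0.548 0.002 0.09 ]]
spool [[0.746 0.187 0.042]]
cap [[ 0.397 -0.033  0.034]]
[-1.88694724e-02  2.92328001e-01  1.78622390e+00 -1.03559698e-04
  1.06305144e+00  1.55284253e+00] [0.54844023 0.0015206  0.19997764] 2.6667
```

View pics/w1.png

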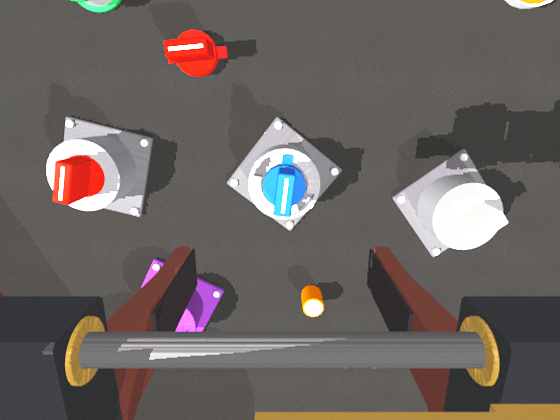

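The wrist view shows the blue lid on its grey pot at (285,188), with the white line running about (281,213) to (287,178). The red and white pots sit at the sides, the capacitor at (312,300). Next is an enlarged crop to confirm it and find the ticks.

```bash
python3 - <<'E'
import cv2
im=cv2.imread("pics/w1.png")
cv2.imwrite("pics/w1c.png",cv2.resize(im[110:240,220:350],None,fx=4.6,fy=4.6,interpolation=cv2.INTER_CUBIC))
E
```

```text
(no output)
```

View pics/w1c.png

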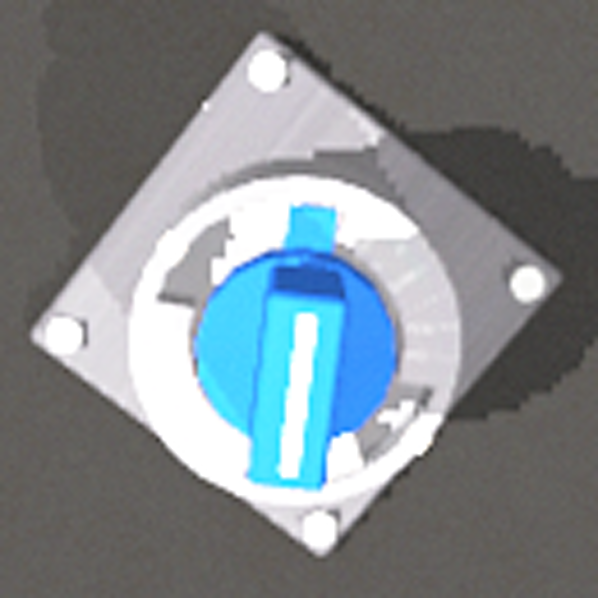

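The crop confirms it: blue lid on the grey pot, bar near vertical with the white line from (307,315) to (289,475). The ledge gaps (dark) are at upper left (200,260) and lower right (400,420). The gap axis is parallel to the plate edge (267,68)–(527,283), about 50° counter-clockwise of the lid, which fits the description.

```bash
python3 - <<'E'
from h import *
d=np.load("pics/w1.npz");T,K=d["T"],d["K"];o=np.array([220,110])
im=cv2.imread("pics/w1.png")
hsv=cv2.cvtColor(im,cv2.COLOR_BGR2HSV)
roi=np.zeros(im.shape[:2],np.uint8);cv2.fillPoly(roi,[(np.array([[270,300],[345,300],[322,480],[255,475]])/4.6+o).astype(int)],255)
m=((hsv[...,1]<70)&(hsv[...,2]>200)&(roi>0))
ys,xs=np.nonzero(m);P=ray(T,K,np.c_[xs,ys],.096)[:,:2];c=P.mean(0)
ev,V=np.linalg.eigh(np.cov(P.T));v=V[:,1]
print("line centre",c,"yaw deg",np.degrees(np.arctan2(v[1],v[0]))%180,len(xs),np.ptp(P@v))
s=np.array([[267,68],[527,283],[320,530],[65,333]])/4.6+o
for z in(.004,.010):
    S=ray(T,K,s,z)[:,:2]
    a=S[1]-S[0];b=S[2]-S[3];e=S[2]-S[1];f=S[3]-S[0]
    print("pot",S.mean(0),[np.degrees(np.arctan2(x[1],x[0]))%180 for x in(a,b)],[(np.degrees(np.arctan2(x[1],x[0]))+90)%180 for x in(e,f)],np.linalg.norm(a),np.linalg.norm(e))
g=ray(T,K,np.array([[200,260],[405,420]])/4.6+o,.04)[:,:2];x=g[0]-g[1];print("gap",np.degrees(np.arctan2(x[1],x[0])),g.mean(0))
# rim outer contour 
E
```

```text
line centre [ 5.49699615e-01 -4.01978945e-04] yaw deg 174.48487239116955 170 0.03288260255406272
pot [ 0.54867021 -0.00076455] [np.float64(51.08895398572025), np.float64(50.87466682832937)] [np.float64(51.76630554780908), np.float64(51.76296148002828)] 0.08334614841859979 0.08307657372949165
pot [ 0.54984797 -0.00072114] [np.float64(51.08895398572031), np.float64(50.87466682832937)] [np.float64(51.76630554780908), np.float64(51.76296148002825)] 0.08208533770670129 0.08181984098234789
gap 51.498026167184136 [ 0.54808442 -0.00262817]
```

```bash
cat >> h.py <<'E'
def st(s):
    r=rot(get_ee_rot()).as_matrix();print(s,np.round(get_tcp_pos(),4),"yaw",round(np.degrees(np.arctan2(r[1,0],r[0,0])),1),"F",np.round(get_ft_force(),1),"Tz",np.round(get_ft_torque(),2),"w",round(get_grip_width(),3),"t",round(get_time(),1))
C=[0.5495,-0.0005]
E
python3 - <<'E'
from h import *
y=np.radians(-95.5)
move_pose([*C,.13],down(y)); movel([*C,.067],v=.06,until_force=8); st("down")
command_gripper(0.0); st("grip")
for d in(-80,-60,-45,-38.5):
    move_pose([*C,.067],down(np.radians(d))); st(d)
E
```

```text
down [ 5.498e-01 -5.000e-04  6.730e-02] yaw -95.5 F [ 0.1 -0.1  0.3] Tz [0.02 0.03 0.04] w 1.005 t 4.3
grip [ 5.495e-01 -5.000e-04  6.700e-02] yaw -95.5 F [-0.6 -0.6  0.7] Tz [ 0.05  0.01 -0.06] w 0.006 t 5.6
-80 [ 5.495e-01 -5.000e-04  6.700e-02] yaw -80.2 F [0.1 0.1 0.1] Tz [ 0.01 -0.02 -0.  ] w 0.006 t 6.0
-60 [ 5.495e-01 -5.000e-04  6.700e-02] yaw -60.3 F [-0.2 -0.1  0.6] Tz [0.   0.01 0.04] w 0.003 t 6.4
-45 [ 5.495e-01 -5.000e-04  6.700e-02] yaw -45.4 F [-0.1  0.   0.6] Tz [-0.02 -0.02  0.06] w 0.002 t 6.8
-38.5 [ 5.495e-01 -5.000e-04  6.700e-02] yaw -38.9 F [-0.1 -0.3  0.2] Tz [-0.01 -0.01 -0.05] w 0.005 t 7.0
```

The grip width is about 0, so nothing is held. I'll back up straight and look before going on.

```bash
python3 - <<'E'
from h import *
s=read_camera("scene");t=read_camera("top");im,T,K=shot("w2")
a=cv2.resize(s[120:300,180:380,::-1],(400,360));b=cv2.resize(t[150:300,200:367,::-1],(400,360))
cv2.imwrite("pics/m2.png",np.vstack([np.hstack([a,b]),cv2.resize(im[:,:],(800,600))[200:440]]))
E
```

```text
(no output)
```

View pics/m2.png

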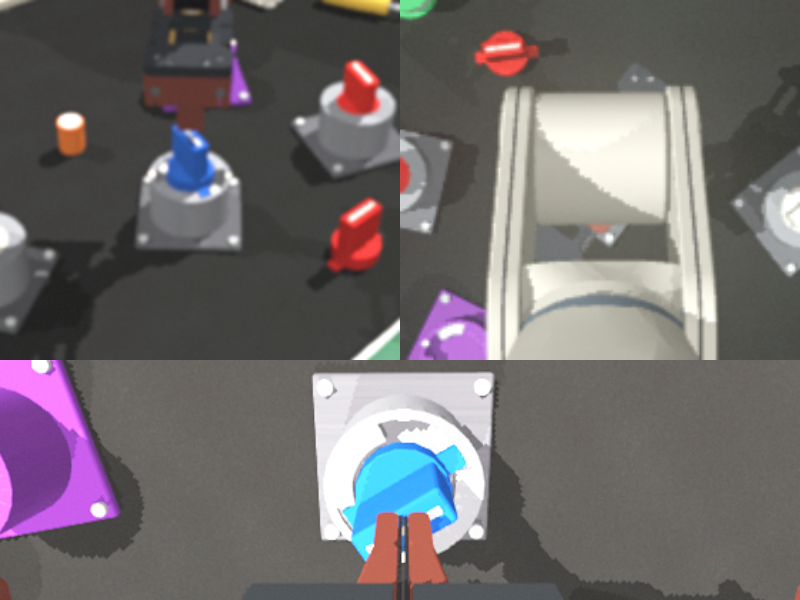

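The fingers appear to be shut on the near side of the bar, or above it, and the lid has not moved. I'll check the calibration: project the reported TCP into the scene picture and triangulate the bar.

```bash
python3 - <<'E'
from h import *
c=camera_info("scene");K=np.array(c["intrinsics"]);T=np.array(c["T"])
def proj(T,K,p):
    q=np.linalg.inv(T)@np.r_[p,1];return np.array([K[0,2]+K[0,0]*q[0]/-q[2],K[1,2]-K[1,1]*q[1]/-q[2]])
tcp=np.array(get_tcp_pos());print("tcp in scene",proj(T,K,tcp),"grasp",proj(T,K,tcp+[0,0,.019]))
for z in(0,.046,.06,.096):print(z,proj(T,K,[*C,z]))
d=np.load("pics/w2.npz");print("tcp in wrist",proj(d["T"],d["K"],tcp),"axis .096",proj(d["T"],d["K"],[*C,.096]))
# white line in scene0
im=read_camera("scene")[:,:,::-1]
o=cv2.imread("pics/scene0.png")
t=read_camera("top")[:,:,::-1]
cv2.imwrite("pics/m3.png",np.hstack([cv2.resize(o[150:250,225:325],(400,400),interpolation=2),cv2.resize(im[150:250,225:325],(400,400),interpolation=2)]))
E
```

```text
tcp in scene [274.55780928 199.35571034] grasp [274.63378803 191.10861688]
0 [274.31365992 226.70073821]
0.046 [274.48427479 208.20925456]
0.06 [274.53845996 202.33658895]
0.096 [274.68297969 186.67333466]
tcp in wrist [282.32601223 239.57859422] axis .096 [282.52479695 259.35739718]
```

View pics/m3.png

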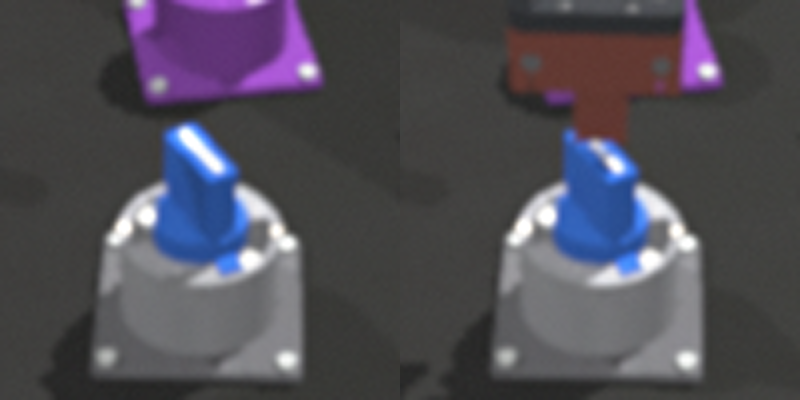

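The shut fingers appear to stand inside the bar's outline (scene crop (600,140)), with no contact force and the lid unmoved, which is odd. I'll undo this the way it was done: turn back, open, raise. Then I'll look and probe gently.

```bash
python3 - <<'E'
from h import *
move_pose([*C,.067],down(np.radians(-95.5)));st("back")
t0=get_time();command_gripper(1.0);st("open")
s1=read_camera("scene")
command_gripper(0.0);st("close again"); s2=read_camera("scene");im,_,_=shot("w4")
cv2.imwrite("pics/m4.png",np.hstack([cv2.resize(a[130:250,215:335,::-1],(400,400),interpolation=2) for a in(s1,s2)]))
im=cv2.resize(im[180:340,180:380],(500,400),interpolation=2)
m=cv2.imread("pics/m4.png");cv2.imwrite("pics/m4.png",cv2.resize(np.hstack([m,im]),(800,246)))
E
```

```text
back [ 5.495e-01 -5.000e-04  6.700e-02] yaw -95.4 F [ 0.6  0.3 -0.1] Tz [ 0.09  0.07 -0.02] w 0.002 t 8.2
open [ 5.495e-01 -5.000e-04  6.700e-02] yaw -95.5 F [-0.7  0.6 -0.1] Tz [0.01 0.02 0.03] w 0.996 t 9.6
close again [ 5.495e-01 -5.000e-04  6.700e-02] yaw -95.5 F [-0.1  0.  -0.2] Tz [ 0.01  0.01 -0.02] w 0.007 t 11.0
```

View pics/m4.png

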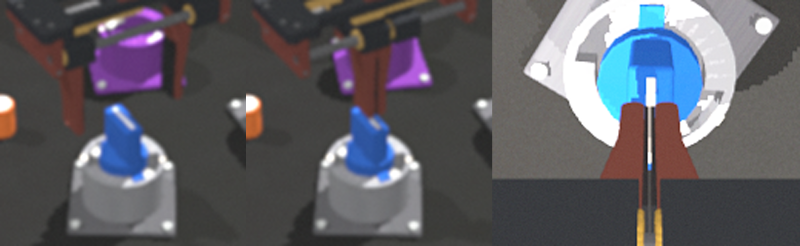

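The fingertips appear at about (277,185) in the scene picture, while the reported TCP projects to (274.5,199). So the real tips sit roughly 30 mm above the reported TCP, just over the bar's top, which explains the empty grip. A light touch-down of the shut fingers on the bar top will measure this.

```bash
python3 - <<'E'
from h import *
print(movel([*C,.045],v=.02,until_force=3));st("touch")
movel([*C,.075],v=.1);st("up")
E
```

```text
True
touch [ 5.496e-01 -5.000e-04  5.780e-02] yaw -95.5 F [0.3 0.  5.4] Tz [ 0.02  0.14 -0.  ] w 0.006 t 11.7
up [ 5.499e-01 -5.000e-04  7.530e-02] yaw -95.5 F [-0.   0.2 -0.7] Tz [0.06 0.05 0.02] w 0.005 t 12.0
```

Contact came at a commanded z of 0.058 where 0.096 was expected. So the fingers act about 38 mm higher than the reported TCP suggests. I'll work relative to this touch height.

```bash
python3 - <<'E'
from h import *
Z=.032
command_gripper(1.0)
print(movel([*C,Z],v=.08,until_force=6));st("down")
if get_tcp_pos()[2]<Z+.003:
    command_gripper(0.0);st("grip")
    if get_grip_width()>.1:
        for d in(-80,-60,-45,-40):
            move_pose([*C,Z],down(np.radians(d)));st(d)
            if np.linalg.norm(get_ft_force())>25 or abs(get_ft_torque()[2])>1.5: break
        im,_,_=shot("w5")
E
```

```text
False
down [ 5.495e-01 -5.000e-04  3.180e-02] yaw -95.5 F [-0.5  0.  -0.2] Tz [ 0.05 -0.   -0.01] w 0.998 t 14.1
grip [ 5.495e-01 -5.000e-04  3.200e-02] yaw -95.5 F [-0.2  0.3  0.3] Tz [ 0.02 -0.02  0.07] w 0.182 t 15.2
-80 [ 0.5495 -0.0006  0.032 ] yaw -80.2 F [-0.2 -0.5 -0. ] Tz [-0.1   0.04  0.06] w 0.178 t 15.6
-60 [ 0.5495 -0.0006  0.032 ] yaw -60.3 F [-0.7 -0.2 -0.6] Tz [-0.12 -0.03 -0.05] w 0.182 t 16.0
-45 [ 5.494e-01 -5.000e-04  3.190e-02] yaw -45.4 F [ 0.4  0.4 -1.7] Tz [-0.03 -0.07 -0.02] w 0.182 t 16.3
-40 [ 5.495e-01 -5.000e-04  3.200e-02] yaw -40.3 F [ 0.1 -0.5 -2.2] Tz [ 0.03 -0.09 -0.05] w 0.182 t 16.6
```

The grip width is 0.182, which matches 16 mm. Fz changed by −2 N near the gap, so the fingers now carry the lid. Next is a light push down.

```bash
python3 - <<'E'
from h import *
print(movel([*C,.017],v=.02,until_force=8));st("push")
if get_tcp_pos()[2]>.026:
    for d in(-44,-36,-32):
        movel([*C,.032],v=.05);move_pose([*C,.032],down(np.radians(d)));print(movel([*C,.017],v=.02,until_force=8));st(d)
        if get_tcp_pos()[2]<.026:break
E
```

```text
True
push [ 5.495e-01 -5.000e-04  2.180e-02] yaw -40.0 F [-0.2  0.1  3.8] Tz [-0.    0.04 -0.07] w 0.184 t 17.2
```

It dropped 10.2 mm and seated. Now I'll turn clockwise to the stop, watching the torque.

```bash
python3 - <<'E'
from h import *
wait(.3);movel([*C,.0222],v=.02);st("seat")
for d in(-60,-80,-90,-95,-98,-100,-102,-104,-106):
    move_pose([*C,.0222],down(np.radians(d)));wait(.1);st(d)
    if np.linalg.norm(get_ft_force())>20 or abs(get_ft_torque()[2])>.8: break
E
```

```text
seat [ 5.492e-01 -5.000e-04  2.190e-02] yaw -40.0 F [-0.3  0.5  0.3] Tz [-0.04 -0.07  0.05] w 0.177 t 17.7
-60 [ 5.493e-01 -5.000e-04  2.200e-02] yaw -59.8 F [ 0.3 -0.4 -1.1] Tz [-0.02  0.06 -0.02] w 0.179 t 18.2
-80 [ 5.494e-01 -5.000e-04  2.220e-02] yaw -79.8 F [-0.7 -0.  -1.4] Tz [-0.05  0.02  0.03] w 0.183 t 18.8
-90 [ 5.495e-01 -5.000e-04  2.220e-02] yaw -89.8 F [ 0.1 -0.5 -1.4] Tz [ 0.04  0.02 -0.02] w 0.183 t 19.2
-95 [ 5.495e-01 -5.000e-04  2.220e-02] yaw -94.8 F [-0.1 -0.6 -1.2] Tz [0.02 0.01 0.03] w 0.181 t 19.5
-98 [ 0.5495 -0.0006  0.0222] yaw -97.9 F [-1.  -1.4 -1.3] Tz [-0.19  0.08  0.2 ] w 0.182 t 19.9
-100 [ 0.5495 -0.0006  0.0222] yaw -99.9 F [-0.4 -1.3 -1.2] Tz [-0.27  0.04  0.65] w 0.186 t 20.2
-102 [ 0.5496 -0.0006  0.0222] yaw -101.9 F [-0.4 -2.1 -1.9] Tz [-0.25 -0.    0.84] w 0.183 t 20.6
```

The torque rises from −98° to −102° (0.84 N m), so the lid is at the stop. I'll release, raise, and check with a picture.

```bash
python3 - <<'E'
from h import *
command_gripper(1.0);st("open")
movel([*C,.2],v=.2);st("up")
move_pose([C[0],C[1],.2],down(-np.pi/2));im,T,K=shot("w6")
cv2.imwrite("pics/m6.png",cv2.resize(im[110:240,220:350],None,fx=4.6,fy=4.6,interpolation=2))
s=read_camera("scene");c=cv2.resize(s[:300,130:480,::-1],(700,600));cv2.imwrite("pics/s6.png",c)
# spool and capacitor shift, scene picture before/after
o=cv2.imread("pics/scene0.png");n=s[:,:,::-1]
for nm,(r0,r1,c0,c1) in {"spool":(210,265,395,450),"cap":(170,205,200,230)}.items():
    print(nm,np.abs(o[r0:r1,c0:c1].astype(int)-n[r0:r1,c0:c1]).mean().round(2))
E
```

```text
open [ 5.495e-01 -5.000e-04  2.220e-02] yaw -102.0 F [ 0.3 -0.6 -0.9] Tz [ 0.07 -0.01 -0.02] w 0.998 t 21.7
up [ 5.486e-01 -5.000e-04  1.990e-01] yaw -102.0 F [ 0.  -0.7 -0.6] Tz [0.01 0.03 0.02] w 0.998 t 22.8
spool 11.36
cap 4.76
```

View pics/m6.png

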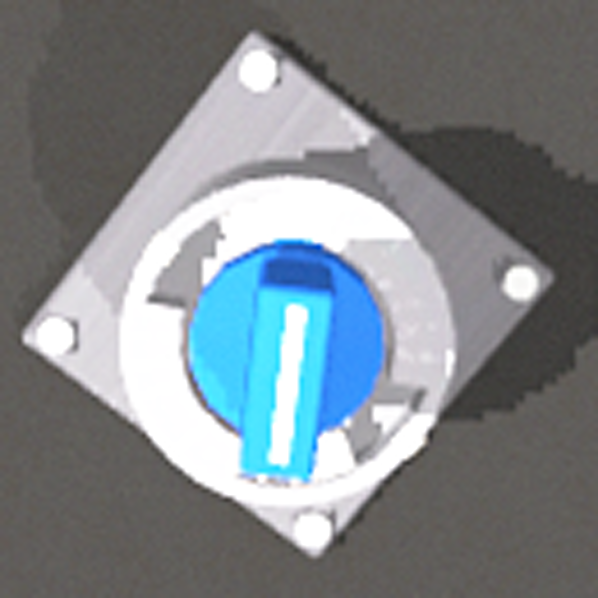

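The lugs are now hidden under the ledges, and the lid is level and concentric, with its line from (297,310) to (280,465). I'll measure the angle and centre, and check the bystanders by colour centroid.

```bash
python3 - <<'E'
from h import *
d=np.load("pics/w6.npz");T,K=d["T"],d["K"];o=np.array([220,110])
im=cv2.imread("pics/w6.png");hsv=cv2.cvtColor(im,cv2.COLOR_BGR2HSV)
roi=np.zeros(im.shape[:2],np.uint8);cv2.fillPoly(roi,[(np.array([[262,295],[335,295],[313,470],[247,465]])/4.6+o).astype(int)],255)
ys,xs=np.nonzero((hsv[...,1]<70)&(hsv[...,2]>200)&(roi>0));P=ray(T,K,np.c_[xs,ys],.086)[:,:2]
V=np.linalg.eigh(np.cov(P.T))[1][:,1];S=ray(T,K,np.array([[259,70],[520,283],[314,530],[57,335]])/4.6+o,.006)[:,:2]
y=np.degrees(np.arctan2(V[1],V[0]))%180-180
e=S[1]-S[0];print("lid yaw",y,"pot",np.degrees(np.arctan2(e[1],e[0]))%180,"lid c",P.mean(0),"pot c",S.mean(0))
a=cv2.imread("pics/scene0.png");b=read_camera("scene")[:,:,::-1].copy();cs=camera_info("scene")
for nm,lo,hi,r,z in(("spool",(45,90,60),(80,255,255),(210,265,395,450),.042),("cap",(3,120,80),(20,255,255),(170,205,200,230),.017)):
    q=[]
    for i in(a,b):
        m=cv2.inRange(cv2.cvtColor(i[r[0]:r[1],r[2]:r[3]],cv2.COLOR_BGR2HSV),lo,hi);u=cv2.findNonZero(m)
        x,y_,w,h=cv2.boundingRect(u);q.append((x,y_,w,h))
    print(nm,q)
E
```

```text
lid yaw -4.737732975002359 pot 51.23183664032001 lid c [ 5.49430185e-01 -4.85059272e-04] pot c [ 0.54889446 -0.00089524]
spool [(10, 7, 38, 40), (10, 7, 38, 40)]
cap [(8, 8, 15, 20), (8, 8, 15, 20)]
```

View pics/s6.png

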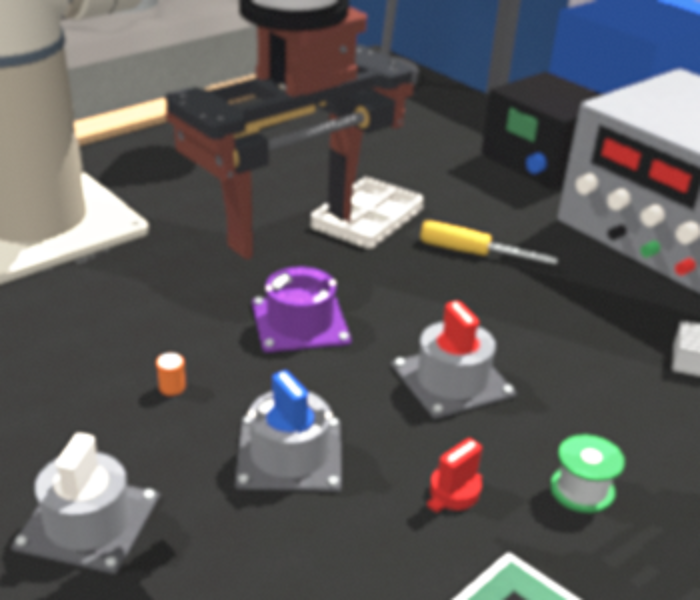

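The bystanders have not moved. The lid measures about 56° clockwise, over the 50° needed but short of the roughly 64° stop, so it slipped in the jaws. There is time for one regrip and a firmer turn.

```bash
python3 - <<'E'
from h import *
c=[.5492,-.0007];Z=.0225
move_pose([*c,.08],down(np.radians(-95)))
print(movel([*c,Z],v=.1,until_force=6));st("down")
if get_tcp_pos()[2]<Z+.003:
    command_gripper(0.0);st("grip")
    for d in(-99,-102,-105,-108):
        move_pose([*c,Z],down(np.radians(d)));st(d)
        if abs(get_ft_torque()[2])>1.3: break
    command_gripper(1.0)
movel([*c,.12],v=.2);move_pose([*C,.2],down(-np.pi/2));im,T,K=shot("w7");st("end")
hsv=cv2.cvtColor(im,cv2.COLOR_BGR2HSV);b=cv2.inRange(hsv,(90,90,60),(125,255,255));b[:110]=0;b[240:]=0
cv2.imwrite("pics/m7.png",cv2.resize(im[110:240,220:350],None,fx=4.6,fy=4.6,interpolation=2))
E
```

```text
False
down [ 0.5498 -0.0007  0.023 ] yaw -95.0 F [-0.  -0.1  0.1] Tz [ 0.05 -0.02  0.03] w 1.0 t 24.5
grip [ 0.5492 -0.0007  0.0225] yaw -95.0 F [-0.4  0.2 -0.1] Tz [ 0.04 -0.    0.04] w 0.184 t 25.6
-99 [ 0.5492 -0.0006  0.0225] yaw -98.9 F [ 0.2  0.4 -0.7] Tz [ 0.17 -0.01  0.33] w 0.177 t 25.9
-102 [ 0.5491 -0.0006  0.0225] yaw -101.8 F [-0.8  1.7  0. ] Tz [0.23 0.07 0.8 ] w 0.183 t 26.1
-105 [ 0.549  -0.0006  0.0225] yaw -104.8 F [-0.5  0.9  1.6] Tz [0.28 0.28 0.8 ] w 0.192 t 26.4
-108 [ 0.5493 -0.0007  0.0226] yaw -107.8 F [-0.5  1.6  1.9] Tz [0.34 0.11 1.05] w 0.202 t 26.6
end [ 5.484e-01 -5.000e-04  1.983e-01] yaw -90.1 F [0.1 0.1 0.5] Tz [0.03 0.02 0.02] w 0.998 t 28.9
```

View pics/m7.png

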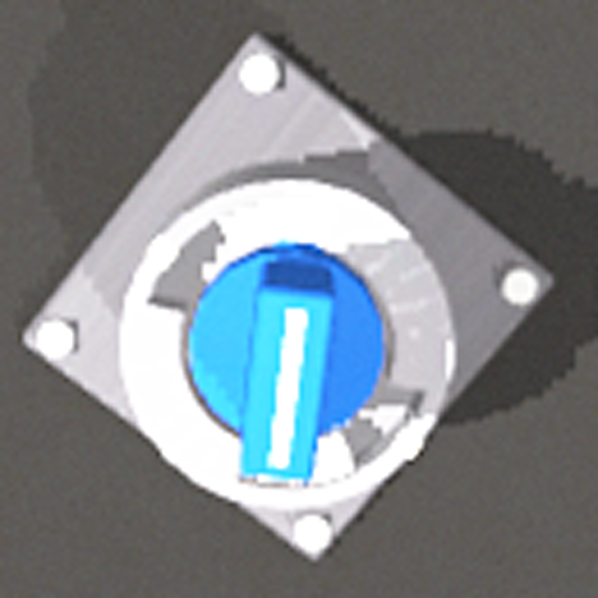

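The lid did not turn further: the torque came back at the same angle and the fingers only twisted on the bar. So it is against its stop. Handing in.

```bash
python3 -c "
from station import *
job_done();print(get_time())"
```

```text
the job is handed in; nothing more can be done
the job is handed in; nothing more can be done
```

The blue lid is seated in its thread, turned clockwise until it would go no further, and released. I handed the job in just after 29 s. No verdict was reported.

**What happened**
- **First grip:** it closed on nothing. A light touch on the bar showed the fingertips sit about 38 mm above where the reported TCP puts them, so I set all later heights from that touch.
- **Back turn:** the second grip held, at about 16 mm. I turned the lid back about 55°, and a light push dropped it 10.2 mm.
- **Forward turn:** I turned it clockwise until the torque rose to 0.84 N m. A second, firmer try reached 1.05 N m and the lid did not move further.

**Last checks**
- **Seat:** the lid looks level, its lugs are under the ledges, and its centre is about 0.7 mm from the pot's axis.
- **Bystanders:** the spool and capacitor were in the same place in the scene picture before and after the main turn. I did not re-check them after the firmer try.
- **Robot:** it ended well above everything with the gripper open.

**Disagreements**
- **Final angle:** the picture gives about 56° clockwise from the gaps. That is above the 50° needed but below the stated stop of about 64°.
- **Starting angle:** it measured about 57°, slightly over the stated maximum of 55°.
- **TCP offset:** I worked around the 38 mm height difference but did not find its cause.

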